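Seat the pan support and cap of a gas burner after cleaning

TASK

The gas burner has been cleaned and needs putting back together: set the loose cap squarely on the burner head, spigot down and without dropping it, and turn the cast-iron pan support, by gentle pushes against its arms and without lifting it off, until its notch comes to the line on the hob and it drops over its hidden locating peg and sits flat. The peg can lie a little to either side of the line, so feel for it and do not force the ring against it, or the enamel chips. Leave the brush, plate and rolling pin where they are.

Things in the scene. Friction and masses are not known exactly. Their poses are not given: they have to be found in the camera images.
- hob: Fixed steel hob plate, 420 x 300 mm, 8 mm thick, on the worktop. Origin at worktop level on the burner's axis; x points from the burner to the index line, z up. On the plate lies a round drip plate (189 mm across, top 20 mm above the worktop), on it the burner cup (80 mm across, top at 28 mm) and the burner head (62 mm across, top at 40 mm).
- knob_top (a point): Top of the hob's black control knob, 40 mm across, 32 mm above the worktop, 222 mm from the burner's axis. Not used.
- mark (a point): Inner end of the index line (black, 24 mm long, 4 mm wide, pointing at the burner's axis), 119 mm from that axis, 8 mm above the worktop. Roughly there, up to 12 mm to either side because the drip plate that carries it never goes back quite straight, stands the locating peg: a dome-headed pin 10 mm across, 8 mm high above the hob plate, 109.5 mm from the axis, hidden under the ring.
- support: Loose black cast-iron pan support, 0.7 to 0.9 kg. Ring 192 mm inside, 228 outside, 10 mm thick, on four feet 2 mm high; turns round the drip plate with 1.5 mm play when an arm is pushed slowly with 2 to 4 N. Origin: ring centre at the feet's underside; x towards the notch. It starts 43 to 180 degrees off the line, either way, resting on the peg: about 6 mm high there, tilted 0.03 rad. Over 15 N chips it.
- notch (a point): Middle of the notch (13 mm wide, 11 mm deep radially, right through) at the ring's outer edge, 114 mm from the ring's centre, 7 mm above the feet. When it comes over the peg the ring drops 6 mm there and lies flat, this point 15 mm and the support's origin 8 mm above the worktop; the peg then stops the ring, and pushing on drives the force up at once.
- arm (a point): Middle of the bar of one arm of the support, 80.5 mm from the centre, 44.5 mm above the feet. The four arms stand 45, 135, 225 and 315 degrees from the notch (this: 45), 9 mm wide: a leg on the ring 97 to 113 mm from the centre, and a radial bar from 113 to 48 mm, underside 39 mm and top 50 mm above the feet. Between the arms, inside the ring, it is open down to the drip plate.
- burner_top (a point): Point on the burner's axis in the plane of the burner head's top, 40 mm above the worktop, on which the cap's disc rests. The head has a round hole 40 mm across and 9 mm deep in its top for the cap's spigot.
- cap_center (a point): Centre, half-way up, of the loose burner cap: dark enamelled disc 62 mm across, 9 mm thick, over a round spigot 35 mm across, 6 mm long; 0.16 kg. It lies on its spigot on the worktop, left or right of the hob. Seated, this point is 41.5 mm above the worktop; the arms' tops are then 9 mm above the cap and their inner ends 48 mm from the axis: fingers must go between them.
- brush_center (a point): Silicone pastry brush, 200 mm long along its x, 16 mm high, red head and wooden handle, on the worktop; point 8 mm up, 115 mm from the handle's end. To be left alone.
- plate_center (a point): White ceramic plate, 200 mm across, 22 mm high; its centre. To be left alone.
- pin_center (a point): Marble rolling pin lying on the worktop, 56 mm thick, 450 mm long along its x with its handles; its centre, 28 mm up. To be left alone.

How it is judged:
By the outcome, as a careful person would: the job done as asked, in the order asked, and still so for the second after the job is handed in, with the robot touching nothing.
It also fails if it takes over 72 s, if anything falls off the work surface, if the arm or the gripper's body presses on something with over 40 N, if the wrist force passes 120 N, or if a joint passes its speed limit or range.

ROBOT

A 6-joint arm with a two-finger parallel gripper is mounted at the origin on the work surface. World frame = base frame: x ahead of the robot, y to its left, z up, the work surface at z = 0. Lengths are in m, angles in degrees, forces in N, time in s.
With the tool pointing down it reaches from about 0.325 to 0.85 m from the base axis. Payload 15.5 kg.
Tool frame: the origin (TCP) lies at the very end of the fingers, on their centre line; the grasp point (between the pads) lies arm.grip_depth behind it (arm.grip_depth is the distance from the TCP to the grasp point, in m); z points along the fingers, y is the direction in which the jaws open and shut (so a half turn about z gives the same grasp; the last joint's range is limited). The gripper opens to 91 mm and grips with 3 to 60 N. Pads are 32 mm wide; open, the fingers measure 118 mm over their backs; the gripper's body (76 mm by 178 mm) begins 60 mm behind the grasp point.
Start: joints at [68.669, 28.281, 77.091, -0, 74.628, -5.472], TCP at [0.171, 0.601, 0.214] pointing down, gripper open.
Joint ranges: [-166.48, 166.48], [-47.26, 123.95], [12.59, 153.08], [-70.14, 250.14], [6.76, 159.57], [-176.63, 176.63]. Speed limits (degrees/s): [108.29, 108.29, 147.25, 172.46, 172.46, 172.46].

INTERFACE

Orientations are given as a 3x3 rotation matrix whose columns are the frame's x, y, z axes.
In Python, from rig import arm gives the robot as it stands. Calls block until the motion is done:
- arm.move_to(position, orientation): joint-space move of the TCP to a pose.
- arm.move_l(position, orientation=None, feed=0.15): straight line of the TCP; orientation=None keeps the orientation; feed is the mean speed in m/s.
- arm.move_joints(angles): joint-space move.
- arm.grip(opening): finger opening in m; the grip force is fixed at half the most; returns when the fingers have stopped.
- arm.sleep(seconds).
- arm.solve_ik(position, orientation): joint angles nearest the present ones, or None.
- arm.snapshot(name): name is "scene" or "top" or "wrist"; returns the picture (420x560x3 uint8, red, green, blue); there is no depth.
- arm.get_calibration(name): a dict with "intrinsics" (3x3 intrinsics, pixels), "cam_to_world" (4x4, takes a point from camera to world coordinates). Camera axes: x right, y down, z forward; pixel columns grow to the right and rows downward; lengths in m; the calibration is good to about 2 mm. The wrist camera is an equidistant fisheye: a pixel r from the principal point sees the ray r / f radians off the axis. A picture is of the moment at which its call begins: read the wrist's pose just before it. get_calibration takes no time and is no camera call; for the wrist camera it gives the pose at the moment of the call.
A pose or a line that the arm cannot do raises arm.Unreachable and nothing moves.
- arm.sign_off(): hands the job in, once; it reports no verdict.
Readings, each from a call of its own:
- arm.current_t(): time.
- arm.current_joint_positions(): joint angles.
- arm.current_dq(): joint speeds.
- arm.current_tau(): joint torques, N m.
- arm.current_ee_pos(): TCP position.
- arm.current_tool_rot(): TCP orientation.
- arm.current_force(): force on the tool from outside, world axes, zero at the start.
- arm.current_torque(): the same for the moment, N m.
- arm.current_width(): finger opening in m.
Only numpy, scipy, OpenCV 4.12 (cv2) and the standard library are available. Lean on these libraries where they do the work, as an engineer would, in place of code of your own. Each camera call takes 0.05 s, during which the arm holds its last target.

## Working session

There is one attempt and no reset: what is moved stays moved. The work goes in short steps, each a Python script; the robot and the scene stay as the last script left them, time stands still between calls to the robot, and variables do not carry over. Pictures are saved under pics/ and viewed, and the job is handed in when it is done.

```bash
ls; mkdir -p pics; python3 - <<'E'
from rig import arm
import cv2
for n in ("scene","top","wrist"):
    c=arm.get_calibration(n); print(n,c["intrinsics"].tolist(),c["cam_to_world"].round(4).tolist())
    cv2.imwrite(f"pics/{n}0.png",arm.snapshot(n)[:,:,::-1])
print(arm.grip_depth,arm.current_t(),arm.current_tool_rot())
E
```

```text
pics
scene [[444.4380634709778, 0.0, 277.158264183229], [0.0, 444.4380634709778, 203.92067033136752], [0.0, 0.0, 1.0]] [[-0.2027, 0.707, -0.6775, 1.4345], [0.9792, 0.1487, -0.1378, 0.2092], [0.0034, -0.6914, -0.7225, 0.9102], [0.0, 0.0, 0.0, 1.0]]
top [[511.05701676729257, 0.0, 283.5525717906619], [0.0, 511.05701676729257, 204.14614772609536], [0.0, 0.0, 1.0]] [[0.0673, -0.9776, 0.1994, 0.3418], [-0.9977, -0.0667, 0.0097, 0.066], [0.0038, -0.1996, -0.9799, 1.3465], [0.0, 0.0, 0.0, 1.0]]
wrist [[325.19226210127806, 0.0, 274.98795224522235], [0.0, 325.19226210127806, 212.63889334010275], [0.0, 0.0, 1.0]] [[0.2723, 0.9306, 0.2448, 0.1009], [0.9622, -0.2628, -0.0713, 0.6199], [-0.002, 0.255, -0.9669, 0.3845], [0.0, 0.0, 0.0, 1.0]]
0.0188 0.15 [[-9.61927420e-01  2.73304798e-01 -3.55899069e-04]
 [ 2.73305010e-01  9.61927031e-01 -8.70663900e-04]
 [ 1.04392313e-04 -9.34784478e-04 -9.99999558e-01]]
```

View pics/scene0.png

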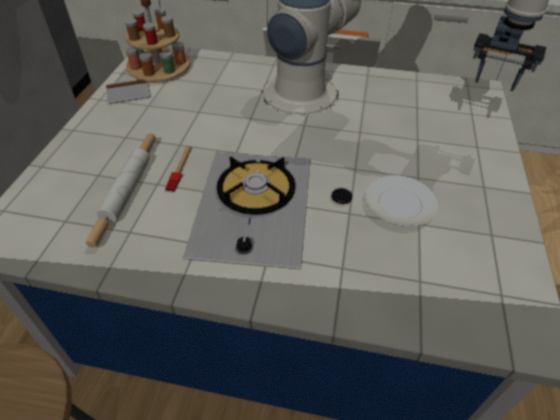

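View pics/top0.png

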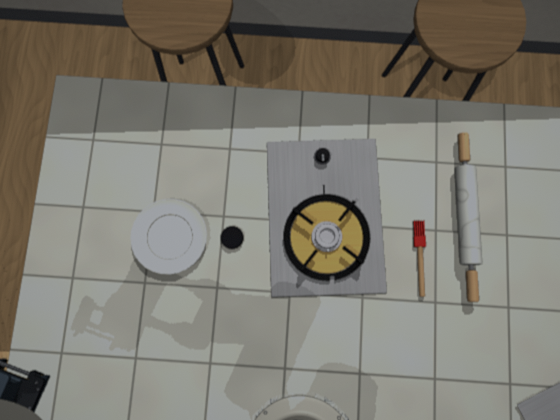

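View pics/wrist0.png

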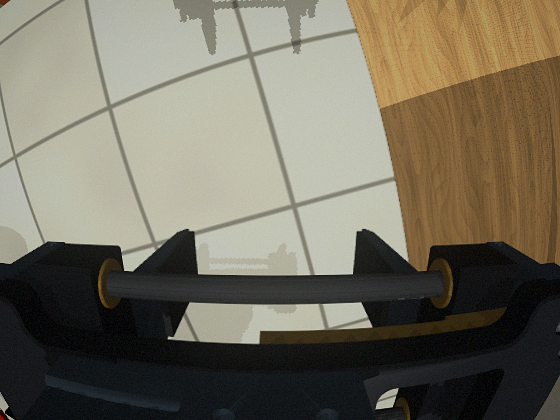

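```bash
cat > h.py <<'E'
import numpy as np, cv2
def ray(c,u,v,fish=False):
    K=c["intrinsics"];T=c["cam_to_world"]
    x=(u-K[0,2])/K[0,0];y=(v-K[1,2])/K[1,1]
    if fish:
        t=np.hypot(x,y); s=np.sin(t)/t if t>1e-9 else 1; d=np.array([x*s,y*s,np.cos(t)])
    else: d=np.array([x,y,1.])
    return T[:3,3],T[:3,:3]@d
def px2w(c,u,v,z,fish=False):
    o,d=ray(c,u,v,fish); return o+d*(z-o[2])/d[2]
def w2px(c,p,fish=False):
    K=c["intrinsics"];T=c["cam_to_world"]
    q=T[:3,:3].T@(np.asarray(p,float)-T[:3,3])
    if fish:
        r=np.hypot(q[0],q[1]); t=np.arctan2(r,q[2]); x=q[:2]/max(r,1e-9)*t
    else: x=q[:2]/q[2]
    return np.array([K[0,0]*x[0]+K[0,2],K[1,1]*x[1]+K[1,2]])
def down(yaw):  # tool y axis at direction yaw(deg) in world
    a=np.radians(yaw); y=np.array([np.cos(a),np.sin(a),0]); z=np.array([0,0,-1.]); return np.c_[np.cross(y,z),y,z]
E
python3 - <<'E'
from h import *
from rig import arm
im=cv2.imread("pics/top0.png")
cv2.imwrite("pics/topc.png",cv2.resize(im[130:310,200:400],None,fx=3.3,fy=3.3,interpolation=cv2.INTER_CUBIC))
im=cv2.imread("pics/scene0.png")
cv2.imwrite("pics/scenec.png",cv2.resize(im[140:270,180:360],None,fx=4,fy=4,interpolation=cv2.INTER_CUBIC))
E
```

```text
(no output)
```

View pics/topc.png

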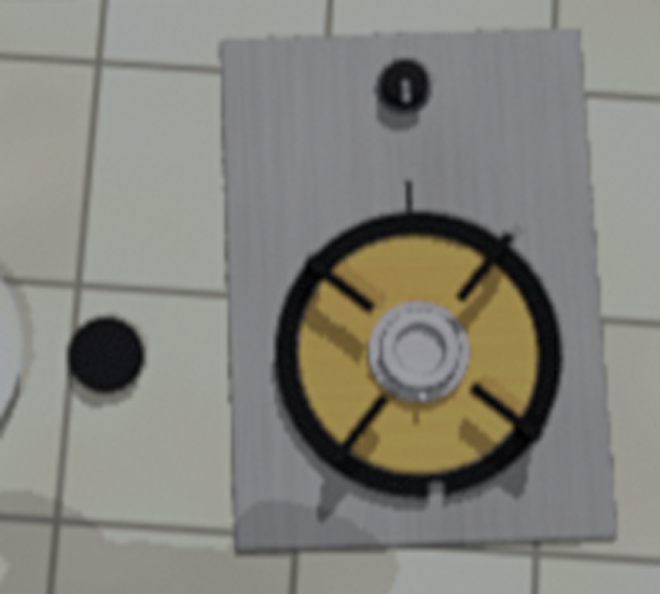

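View pics/scenec.png

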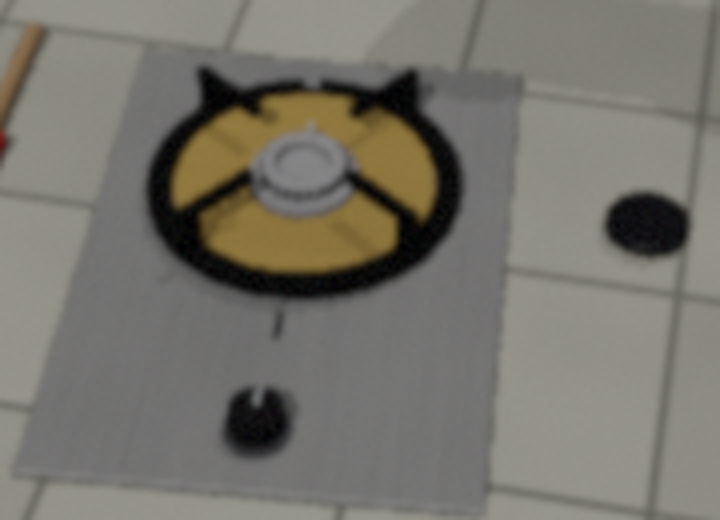

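```bash
python3 - <<'E'
from h import *
from rig import arm
c=arm.get_calibration("top"); s=arm.get_calibration("scene")
t=lambda u,v,z: px2w(c,200+u/3.3,130+v/3.3,z)
g=lambda u,v,z: px2w(s,180+u/4,140+v/4,z)
P=lambda n,p: print(n,p.round(4))
P("head",t(420,350,.04));P("head s",g(303,163,.04))
P("mark in",t(410,214,.008));P("mark out",t(408,182,.008));P("mark out s",g(275,337,.008))
P("knob",t(405,84,.032));P("knob s",g(261,410,.032))
P("cap",t(106,354,.015));P("cap s",g(648,223,.015))
P("notch",t(436,492,.017));P("notch s",g(314,84,.017))
for p in [(465,295),(510,238),(370,305),(315,265),(476,388),(532,435),(383,402),(342,455)]: P("arm",t(*p,.06))
for p in [(222,42),(580,30),(614,538),(236,551)]: P("corner",t(*p,.008))
P("brush head",px2w(c,419,228,.01)); P("brush end",px2w(c,422,296,.01)); P("plate",px2w(c,169,238,.015));P("pin",px2w(c,468,215,.03))
E
```

```text
head [ 0.5316 -0.0391  0.04  ]
head s [ 0.5415 -0.035   0.04  ]
mark in [ 0.6471 -0.028   0.008 ]
mark out [ 0.6737 -0.025   0.008 ]
mark out s [ 0.6784 -0.0223  0.008 ]
knob [ 0.7492 -0.0167  0.032 ]
knob s [ 0.7596 -0.0098  0.032 ]
cap [0.5151 0.2078 0.015 ]
cap s [0.5257 0.2122 0.015 ]
notch [ 0.4241 -0.0591  0.017 ]
notch s [ 0.4304 -0.054   0.017 ]
arm [ 0.5739 -0.0701  0.06  ]
arm [ 0.6214 -0.1031  0.06  ]
arm [0.5611 0.0028 0.06  ]
arm [0.5896 0.0472 0.06  ]
arm [ 0.5023 -0.0818  0.06  ]
arm [ 0.4694 -0.1259  0.06  ]
arm [ 0.4868 -0.0113  0.06  ]
arm [0.4444 0.0176 0.06  ]
corner [0.7825 0.1353 0.008 ]
corner [ 0.8134 -0.1611  0.008 ]
corner [ 0.3984 -0.2007  0.008 ]
corner [0.3685 0.0938 0.008 ]
brush head [ 0.5739 -0.2827  0.01  ]
brush end [ 0.3971 -0.293   0.01  ]
plate [0.502  0.3727 0.015 ]
pin [ 0.6137 -0.4053  0.03  ]
```

```bash
python3 - <<'E'
from h import *
from rig import arm
for y in (10,190):
    print(y,arm.solve_ik([0.52,0.21,0.15],down(y)),arm.solve_ik([0.536,-.037,0.15],down(y)))
arm.move_to([0.52,0.21,0.15],down(10)); print(arm.current_t(),arm.current_joint_positions())
cw=arm.get_calibration("wrist");np.save("cw1.npy",cw["cam_to_world"])
im=arm.snapshot("wrist")[:,:,::-1]; cv2.imwrite("pics/w1.png",im)
print(w2px(cw,[0.52,.21,.0106],True),w2px(cw,arm.current_ee_pos(),True))
E
```

```text
10 [ 1.58904322e+01  2.72679838e+01  9.07024222e+01 -2.54444375e-14
  6.20295940e+01  5.89043220e+00] [-1.03177862e+01  2.55891212e+01  9.39726736e+01 -2.54444375e-14
  6.04382051e+01 -2.03177862e+01]
190 [ 1.58904322e+01  2.72679838e+01  9.07024222e+01 -2.54444375e-14
  6.20295940e+01 -1.74109568e+02] [-1.03177862e+01  2.55891212e+01  9.39726736e+01 -2.54444375e-14
  6.04382051e+01  1.59682214e+02]
2.0583 [1.59728438e+01 2.72623777e+01 9.06879872e+01 1.15794822e-02
 6.20359380e+01 5.88573236e+00]
[276.07851193 202.52330528] [276.70815454 256.46950926]
```

View pics/w1.png

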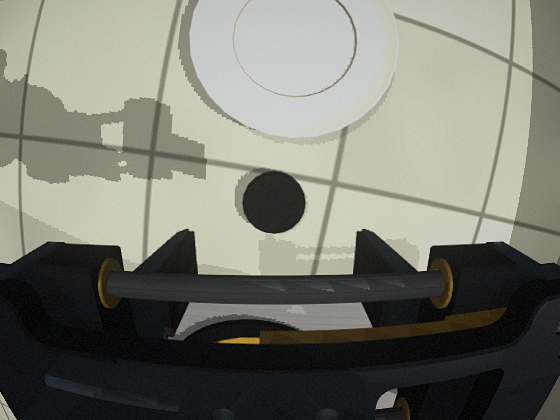

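```bash
python3 - <<'E'
from h import *
from rig import arm
cw=arm.get_calibration("wrist")
im=cv2.imread("pics/w1.png");g=cv2.cvtColor(im,cv2.COLOR_BGR2GRAY)
m=((g<55)).astype(np.uint8); m[238:]=0
n,l,st,ce=cv2.connectedComponentsWithStats(m)
i=l[202,274]; print(st[i],ce[i]); 
p=px2w(cw,*ce[i],.013,True); print(p)
# move above the hob next to view: keep high
E
```

```text
[ 243  171   62   62 2977] [273.56197514 201.98757138]
[0.5173726  0.21067991 0.013     ]
```

```bash
python3 - <<'E'
from h import *
from rig import arm
R=down(10)
arm.move_l([0.5175,0.2103,0.04],R,feed=.2)
arm.move_l([0.5175,0.2103,0.0075],R,feed=.06)
print(arm.current_ee_pos(),arm.current_force())
print(arm.grip(0.05),arm.current_width(),arm.current_force())
arm.move_l([0.5175,0.2103,0.13],R,feed=.15)
# observe position over hob, tcp set back (towards -y side so cam (+tool x = +y-ish) sees)
print(arm.current_width(),arm.current_force(),arm.current_t())
arm.move_to([0.545,-0.10,0.17],R)
cw=arm.get_calibration("wrist");print(cw["cam_to_world"].round(4).tolist())
cv2.imwrite("pics/w2.png",arm.snapshot("wrist")[:,:,::-1]);print(arm.current_t())
E
```

```text
[0.51748912 0.21028975 0.00741278] [-0.50767357 -0.59071394 -0.35300886]
False 0.060104016923809955 [0.0207642  0.28206598 2.90685008]
0.06032308247220664 [-0.02683524  0.06168732 -2.06826982] 5.0583
[[0.9845, 0.1697, 0.0437, 0.5317], [0.1752, -0.9518, -0.2516, -0.0292], [-0.0011, 0.2554, -0.9668, 0.3408], [0.0, 0.0, 0.0, 1.0]]
6.3083
```

View pics/w2.png

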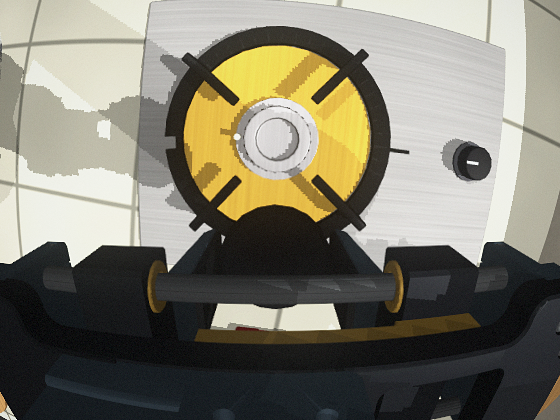

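```bash
python3 - <<'E'
import cv2
im=cv2.imread("pics/w2.png")
cv2.imwrite("pics/w2c.png",cv2.resize(im[15:265,140:410],None,fx=2.9,fy=2.4,interpolation=cv2.INTER_CUBIC))
cv2.imwrite("pics/w2d.png",cv2.resize(im[190:320,190:370],None,fx=4,fy=4,interpolation=cv2.INTER_CUBIC).astype(float)*1.8)
E
```

```text
[ WARN:0@0.143] global loadsave.cpp:1063 imwrite_ Unsupported depth image for selected encoder is fallbacked to CV_8U.
```

View pics/w2c.png

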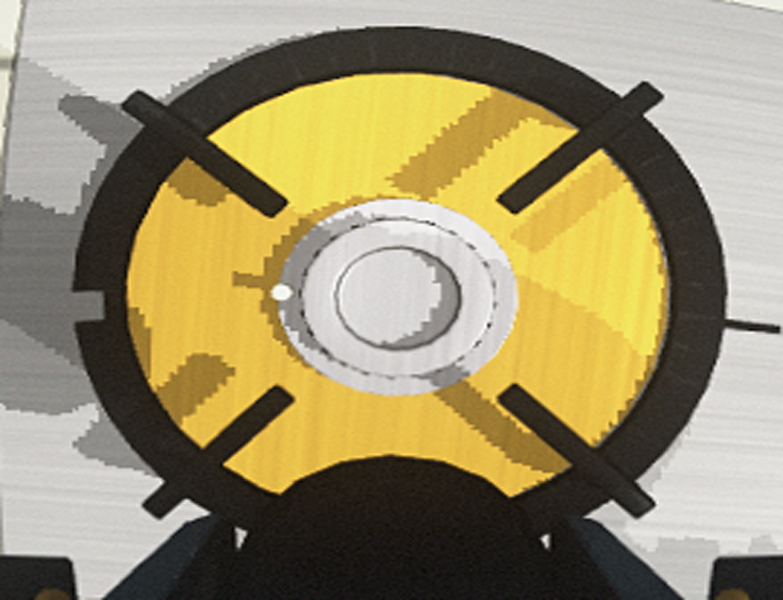

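View pics/w2d.png

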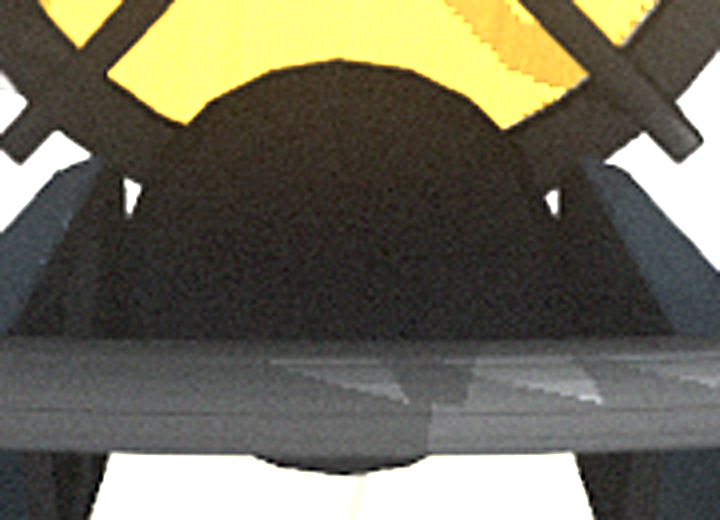

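```bash
python3 - <<'E'
from h import *
from rig import arm
cw=arm.get_calibration("wrist");e=arm.current_ee_pos();R=arm.current_tool_rot()
print(e)
a=px2w(cw,275,205,e[2]-.0014,True);b=px2w(cw,275.5,308,e[2]+.0076,True)
print((R.T@(a-e)),(R.T@(b-e)),"w",np.linalg.norm((a-b)[:2]))
for nm,(u,v) in dict(hole=(398,298),headc=(398.5,297.5)).items(): print(nm,px2w(cw,140+u/2.9,15+v/2.4,.04,True))
L=[px2w(cw,140+u/2.9,15+v/2.4,.04,True) for u,v in [(300,297),(497,297),(398,217),(398,378)]]
print(np.round(L,4))
H=px2w(cw,140+398/2.9,15+298/2.4,.04,True)
def ang(p): d=np.degrees(np.arctan2(p[1]-H[1],p[0]-H[0]));return d,np.linalg.norm(p[:2]-H[:2])
print("mark",ang(px2w(cw,140+727/2.9,15+324/2.4,.008,True)),ang(px2w(cw,140+779/2.9,15+329/2.4,.008,True)))
print("knob",ang(px2w(cw,472,161,.032,True)))
print("notch",ang(px2w(cw,140+75/2.9,15+305/2.4,.021,True)),ang(px2w(cw,140+104/2.9,15+305/2.4,.021,True)))
for u,v in [(508,207),(652,90),(278,210),(133,98),(285,392),(152,508),(508,392),(645,508)]: print("arm",ang(px2w(cw,140+u/2.9,15+v/2.4,.06,True)))
E
```

```text
[ 0.54497717 -0.09873023  0.16968218]
[ 0.02973531 -0.00100167  0.00141557] [-0.02960604 -0.00064646 -0.00761473] w 0.05934701685441919
hole [ 0.53514695 -0.03824249  0.04      ]
headc [ 0.53526862 -0.0380246   0.04      ]
[[ 0.5044 -0.0431  0.04  ]
 [ 0.566  -0.0321  0.04  ]
 [ 0.5296 -0.0075  0.04  ]
 [ 0.5406 -0.0688  0.04  ]]
mark (np.float64(5.72217383006063), np.float64(0.12122266372283697)) (np.float64(5.8779653083620005), np.float64(0.142521489575928))
knob (np.float64(6.3204660710728), np.float64(0.21145431590054062))
notch (np.float64(-169.47194920648477), np.float64(0.1127512726829884)) (np.float64(-169.15383828993956), np.float64(0.10194592763902113))
arm (np.float64(56.56824642633484), np.float64(0.04682483913738105))
arm (np.float64(56.53970434682037), np.float64(0.11094005350623604))
arm (np.float64(147.34161773623546), np.float64(0.048319444502952995))
arm (np.float64(146.1100036861424), np.float64(0.11112402730270358))
arm (np.float64(-125.56561362534799), np.float64(0.04779804936365904))
arm (np.float64(-125.056124105891), np.float64(0.11051178412992674))
arm (np.float64(-35.028585540610784), np.float64(0.047038354630495896))
arm (np.float64(-34.48005080325281), np.float64(0.11090329527156907))
```

```bash
python3 - <<'E'
from h import *
from rig import arm
R=down(11);x,y=0.5355,-0.038
arm.move_l([x,y,.12],R,feed=.15)
print(arm.current_ee_pos())
arm.move_l([x,y,.052],R,feed=.1); arm.sleep(.15)
e=arm.current_ee_pos();f0=arm.current_force();print(e,f0,arm.current_width())
z=.052
while z>.0415:
    z-=.001; arm.move_l([x,y,z],R,feed=.02); f=arm.current_force()
    if np.linalg.norm(f-f0)>4: print("contact"); break
print(z,arm.current_ee_pos(),f-f0,arm.current_t())
cv2.imwrite("pics/w3.png",arm.snapshot("wrist")[:,:,::-1])
E
```

```text
[ 0.53598567 -0.03805676  0.12035277]
[ 0.53592685 -0.03808348  0.05264488] [-0.02713154  0.76672771 -2.05271815] 0.060100837604481774
contact
0.04099999999999999 [ 0.53558464 -0.03800053  0.04155247] [-2.71542935 -0.27878288 14.44857058] 10.725
```

View pics/w3.png

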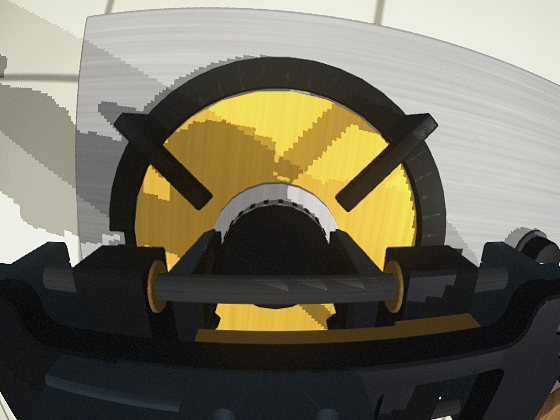

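```bash
python3 - <<'E'
from h import *
from rig import arm
R=down(11);x,y=0.5355,-0.038
arm.move_l([x,y,.0413],R,feed=.02); print(arm.current_force())
arm.grip(.074); print(arm.current_width(),arm.current_force())
arm.move_l([x,y,.075],R,feed=.05)
arm.move_l([x+.01,y-.07,.15],R,feed=.15)
cw=arm.get_calibration("wrist")
im=arm.snapshot("wrist")[:,:,::-1];cv2.imwrite("pics/w4.png",im);print(arm.current_t())
print("pred",w2px(cw,[.5353,-.0381,.049],True))
cv2.imwrite("pics/w4c.png",cv2.resize(im[20:265,140:410],None,fx=2.9,fy=2.4,interpolation=cv2.INTER_CUBIC))
E
```

```text
[-2.05087856  0.73820963  8.53526713]
0.07393993968563874 [-0.1230511   0.61207796  0.06367192]
13.1667
pred [281.06049877 129.99006914]
```

View pics/w4c.png

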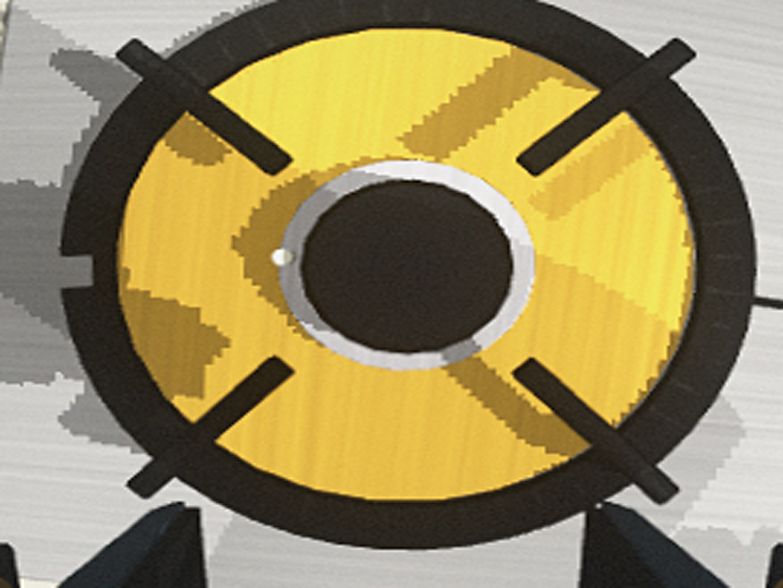

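```bash
cat > sw.py <<'E'
from h import *
from rig import arm
C=np.array([.5353,-.0381]);r=.085;Z=.036
def pose(ph): a=np.radians(ph); return [*(C+r*np.array([np.cos(a),np.sin(a)])),Z],down(ph)
def tang(ph,f): a=np.radians(ph); return f[0]*-np.sin(a)+f[1]*np.cos(a)
def sweep(p0,p1,step,feed,lim,f0,verb=5):
    ph=p0;mx=0;k=0
    while ph<p1-1e-6:
        ph=min(ph+step,p1); arm.move_l(*pose(ph),feed=feed); f=arm.current_force()-f0
        m=np.linalg.norm(f); mx=max(mx,m);k+=1
        if k%verb==0: print(round(ph,1),round(float(tang(ph,f)),2),f.round(1),round(arm.current_t(),2))
        if m>lim: print("LIMIT",ph,f.round(2)); break
    return ph,mx
E
python3 - <<'E'
from sw import *
arm.grip(0.0)
p,R=pose(-66)
print(arm.solve_ik(p,R),arm.solve_ik(*pose(130)))
arm.move_to([p[0],p[1],.10],R)
arm.move_l(p,R,feed=.12); arm.sleep(.1)
f0=arm.current_force();print(f0,arm.current_ee_pos(),p,arm.current_width(),arm.current_t());np.save("f0.npy",f0)
ph,mx=sweep(-66,-36,1.5,.03,7,f0,1); print(ph,mx,arm.current_t())
E
```

```text
[-1.73642871e+01  3.76501801e+01  9.31585963e+01 -2.54444375e-14
  4.91912236e+01  4.86357129e+01] [-3.89476372e+00  3.26227359e+01  1.07499574e+02 -2.54444375e-14
  3.98776904e+01 -1.33894764e+02]
[ 0.177627   -0.17240803 -0.3742871 ] [ 0.57044398 -0.11592241  0.03686011] [np.float64(0.569872614661443), np.float64(-0.11575136389962107), 0.036] 0.00045945324518332717 16.3667
-64.5 -0.51 [-0.7  0.2  0.3] 16.62
-63.0 -0.19 [ 0.1 -0.5 -0.1] 16.87
-61.5 -0.22 [-0.4  0.3  0.5] 17.12
-60.0 -0.43 [-0.9  0.7  0.8] 17.37
-58.5 -0.03 [-0.3  0.4  1.3] 17.62
-57.0 0.06 [-0.   0.2  0.5] 17.87
-55.5 -0.38 [-0.3 -0.2  0.3] 18.12
-54.0 -0.29 [-0.9  0.8  0.6] 18.37
-52.5 -0.55 [-0.2 -0.7  0.7] 18.62
-51.0 -0.87 [-0.6 -0.6 -0. ] 18.87
-49.5 -0.72 [-1.3  0.4  0.1] 19.12
-48.0 -0.61 [-0.4 -0.4  0.6] 19.37
-46.5 -0.53 [-0.7  0.   0.2] 19.62
-45.0 -1.05 [-1.6  0.1  0.6] 19.87
-43.5 0.07 [ 0.2 -0.1  0.3] 20.12
-42.0 -0.27 [-0.7  0.3  0.6] 20.37
-40.5 -0.4 [-0.2 -0.3  1.4] 20.62
-39.0 -0.29 [-0.2 -0.2  0.4] 20.87
-37.5 -0.94 [ 0.1 -1.3 -0.1] 21.12
-36.0 -2.1 [-0.8 -2.   0.1] 21.37
-36.0 2.182437456831962 21.3667
```

```bash
python3 - <<'E'
from sw import *
cv2.imwrite("pics/w5.png",arm.snapshot("wrist")[:,:,::-1]);
im=arm.snapshot("top")[:,:,::-1];cv2.imwrite("pics/t5.png",cv2.resize(im[150:300,250:400],None,fx=4,fy=4,interpolation=cv2.INTER_CUBIC))
E
```

```text
(no output)
```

View pics/w5.png

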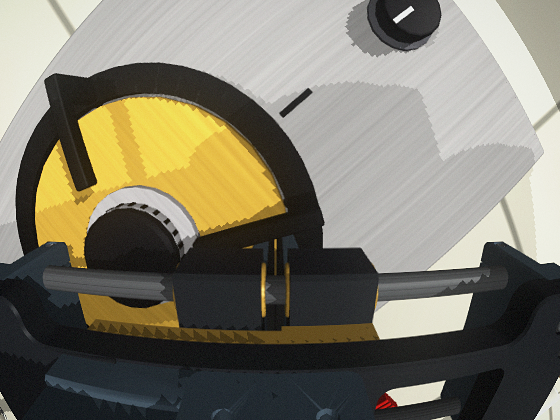

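View pics/t5.png

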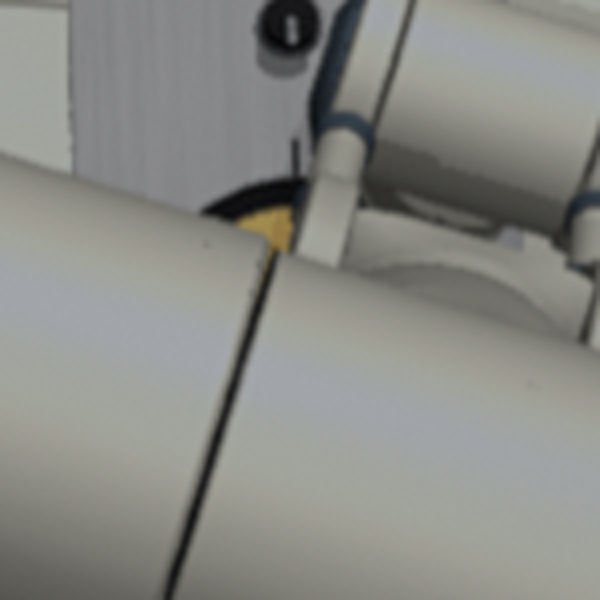

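```bash
python3 - <<'E'
from sw import *
cw=arm.get_calibration("wrist")
def ang(u,v,z):
    p=px2w(cw,u,v,z,True)[:2]-C; return np.degrees(np.arctan2(p[1],p[0])).round(1),np.linalg.norm(p).round(4)
print(ang(195,238,.060),ang(320,209,.060),"arm2",ang(86,187,.060),ang(55,76,.06),"mark",ang(282,115,.008),ang(311,91,.008),arm.current_ee_pos())
E
```

```text
(np.float64(-13.6), np.float64(0.0495)) (np.float64(-18.5), np.float64(0.1112)) arm2 (np.float64(70.0), np.float64(0.0472)) (np.float64(70.2), np.float64(0.1103)) mark (np.float64(5.5), np.float64(0.119)) (np.float64(5.4), np.float64(0.1422)) [ 0.60406791 -0.08800565  0.036007  ]
```

```bash
python3 - <<'E'
from sw import *
f0=np.load("f0.npy")
ph,mx=sweep(-36,104,5,.035,8,f0,2); print(ph,mx,arm.current_t())
cw=arm.get_calibration("wrist");np.save("cw6.npy",cw["cam_to_world"])
cv2.imwrite("pics/w6.png",arm.snapshot("wrist")[:,:,::-1])
E
```

```text
-26 -1.42 [-0.6 -1.3  1.5] 22.18
-16 -0.12 [-0.6  0.   0.1] 22.9
-6 0.38 [-0.3  0.4 -0.3] 23.62
4 -0.26 [ 0.6 -0.2 -0.8] 24.33
14 -0.05 [-1.2 -0.3  0.1] 25.05
24 -0.84 [ 1.1 -0.4 -0.2] 25.77
34 0.37 [0.  0.5 0.7] 26.48
44 0.94 [-0.3  1.   0.9] 27.2
54 -0.66 [ 0.3 -0.8  0.5] 27.92
64 -1.2 [ 1.3 -0.1  0.7] 28.63
74 -1.6 [ 1.6 -0.1  1.4] 29.35
84 -0.1 [ 0.1  0.1 -0. ] 30.07
94 -1.38 [ 1.3  0.6 -0. ] 30.78
104 -1.18 [1.  0.8 0.6] 31.5
104 3.8027092533914577 31.5
```

View pics/w6.png

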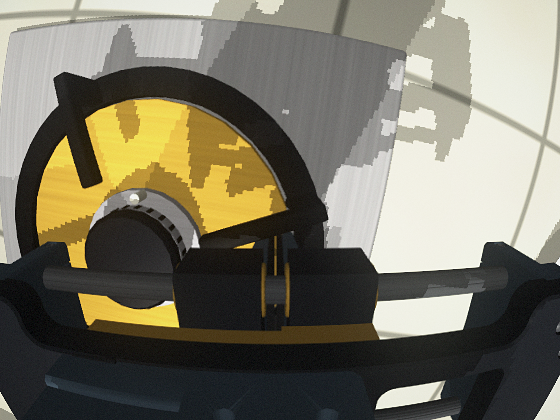

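```bash
python3 - <<'E'
from sw import *
cw=arm.get_calibration("wrist")
def ang(u,v,z):
    p=px2w(cw,u,v,z,True)[:2]-C; return np.degrees(np.arctan2(p[1],p[0])).round(1),np.linalg.norm(p).round(4)
print(ang(92,184,.060),ang(65,76,.06),ang(325,209,.06))
f0=np.load("f0.npy")
ph,mx=sweep(104,110,1,.01,8,f0,2); print(ph,mx,arm.current_t())
E
```

```text
(np.float64(-155.2), np.float64(0.0504)) (np.float64(-153.3), np.float64(0.1101)) (np.float64(122.4), np.float64(0.1137))
106 -3.41 [ 2.9  2.1 -0.8] 32.15
108 -2.56 [ 2.   2.  -0.2] 32.75
110 -3.07 [ 2.8  1.3 -0. ] 33.35
110 3.7195313982242304 33.35
```

```bash
python3 - <<'E'
from sw import *
f0=np.load("f0.npy")
ph,mx=sweep(110,136,.7,.006,6,f0,3); print(ph,mx,arm.current_t())
arm.sleep(.1);print((arm.current_force()-f0).round(2))
cv2.imwrite("pics/w7.png",arm.snapshot("wrist")[:,:,::-1])
E
```

```text
112.1 -2.86 [ 3.   0.2 -1.1] 34.33
114.2 -3.29 [ 2.8  1.8 -0.6] 35.3
116.3 -2.55 [ 2.1  1.6 -0.9] 36.27
118.4 -2.91 [ 2.4  1.7 -0.1] 37.25
120.5 -1.7 [1.2 1.3 0.1] 38.23
122.6 -2.47 [ 1.3  2.6 -0.3] 39.2
124.7 -5.55 [ 3.1  5.3 -1. ] 40.17
LIMIT 124.70000000000006 [ 3.09  5.29 -0.99]
124.70000000000006 6.2015122740342035 40.175
[ 3.62  5.31 -0.57]
```

View pics/w7.png

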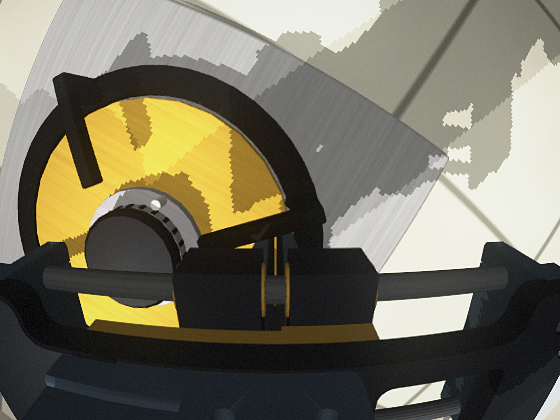

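```bash
python3 - <<'E'
from sw import *
arm.move_l(*pose(116),feed=.06)
p,R=pose(116); arm.move_l([p[0],p[1],.10],R,feed=.2); print(arm.current_t())
R=down(11)
arm.move_to([.43,-.10,.19],down(40)); print(arm.current_t())
cw=arm.get_calibration("wrist")
im=arm.snapshot("wrist")[:,:,::-1];cv2.imwrite("pics/w8.png",im)
print(w2px(cw,[*(C+.114*np.array([np.cos(.1),np.sin(.1)])),.02],True))
im=arm.snapshot("scene")[:,:,::-1];cv2.imwrite("pics/s8.png",cv2.resize(im[140:270,180:360],None,fx=4,fy=4,interpolation=cv2.INTER_CUBIC))
E
```

```text
41.1583
42.1417
[445.68837415 264.38186833]
```

View pics/w8.png

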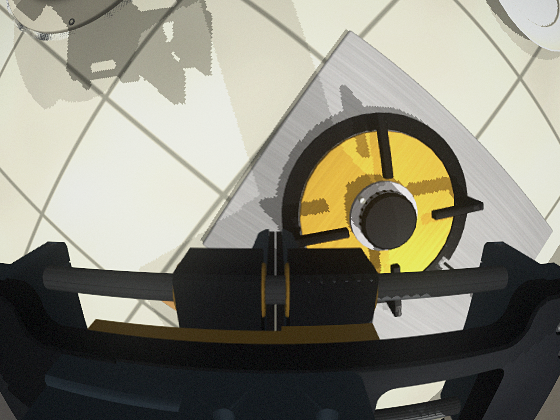

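View pics/s8.png

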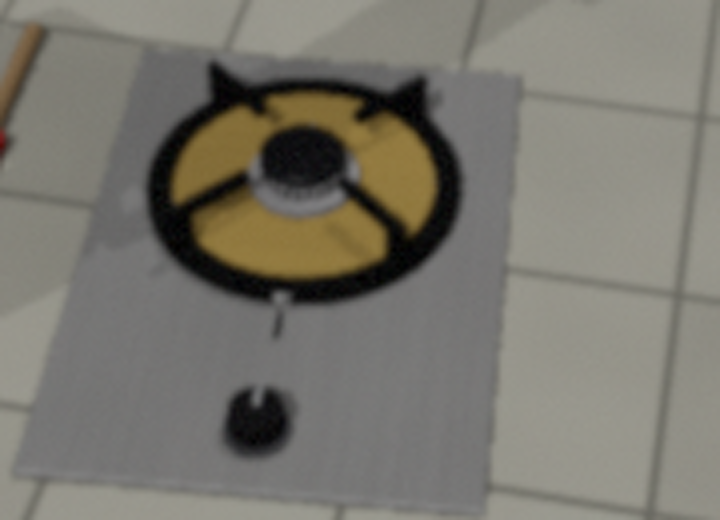

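```bash
python3 - <<'E'
from sw import *
arm.move_to([.60,-0.13,.15],down(11)); print(arm.current_t())
cw=arm.get_calibration("wrist")
im=arm.snapshot("wrist")[:,:,::-1];cv2.imwrite("pics/w9.png",im)
u=w2px(cw,[*(C+.114*np.array([np.cos(.1),np.sin(.1)])),.02],True).astype(int);print(u)
x0=max(u[0]-60,0);y0=max(u[1]-55,0)
print(x0,y0);cv2.imwrite("pics/w9c.png",cv2.resize(im[y0:y0+110,x0:x0+140],None,fx=5.4,fy=5.4,interpolation=cv2.INTER_CUBIC))
E
```

```text
42.9833
[350 108]
290 53
```

View pics/w9.png

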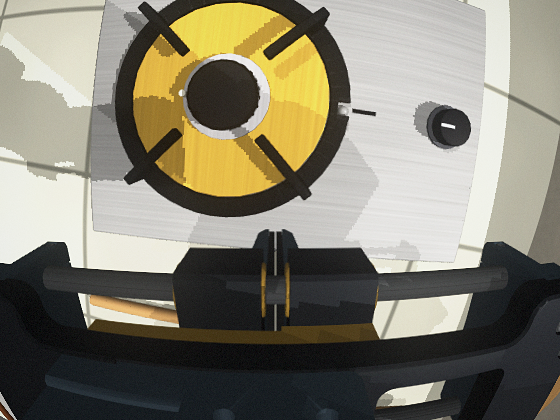

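View pics/w9c.png

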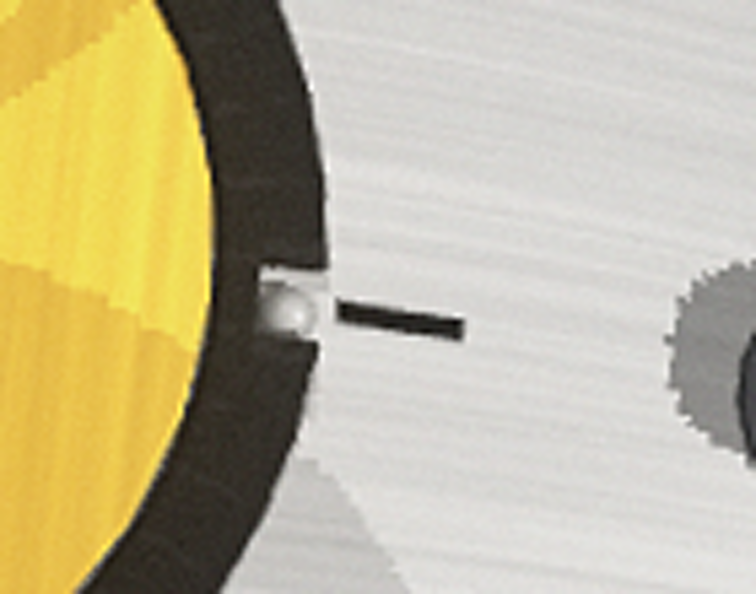

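```bash
python3 - <<'E'
from sw import *
a=np.radians(6);p=C+.106*np.array([np.cos(a),np.sin(a)]);R=down(6)
arm.move_to([*p,.09],R); arm.move_l([*p,.030],R,feed=.1); arm.sleep(.1)
f0=arm.current_force();z=.030
while z>.0222:
    z-=.0005; arm.move_l([*p,z],R,feed=.01); f=arm.current_force()-f0
    if f[2]>3: print("contact");break
print(z,arm.current_ee_pos(),f.round(2),arm.current_t())
arm.move_l([*p,.10],R,feed=.15); print(arm.current_t())
E
```

```text
0.021999999999999992 [ 0.64069173 -0.02702525  0.02196241] [-0.36 -0.37  0.17] 48.45
49.1167
```

```bash
python3 - <<'E'
from sw import *
arm.move_to([.60,-0.13,.17],down(11)); 
im=arm.snapshot("wrist")[:,:,::-1];cv2.imwrite("pics/w10.png",im);print(arm.current_t())
E
```

```text
49.75
```

View pics/w10.png

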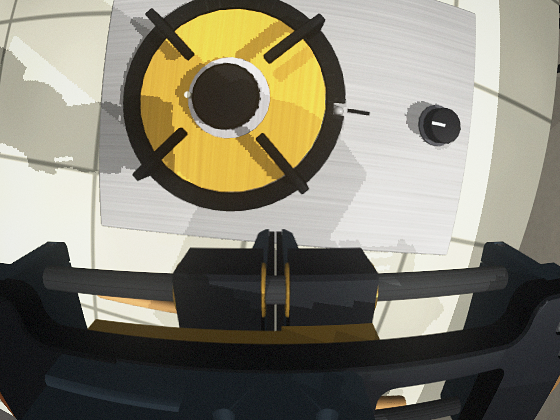

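The cap sits centred at about (227,95), the notch is on the peg at (340,109) in line with the mark, and the gripper is clear of everything.

```bash
python3 -c "
from rig import arm
arm.sign_off();print(arm.current_t())"
```

```text
the job is handed in; nothing more can be done
the job is handed in; nothing more can be done
```

The burner is back together and I handed the job in just after 49.8 s on the robot's clock, with the gripper clear of everything. `sign_off` gives no verdict, so what follows rests on my own checks.

- **Cap:** I gripped it and lowered it spigot down between the support's arms. It came to rest at the seated height (fingertip at 41.55 mm). It went down with about 14 N of contact force, which I eased to about 8.5 N before opening the fingers. The pictures afterwards show it level and centred on the head.
- **Pan support:** I turned it about 175° counter-clockwise by pushing on one arm. The readings, taken after each small step, stayed under 4 N until the peg stopped the ring. There it read 6.2 N, below the 15 N limit, and I backed off straight away.
- **Final checks:** A close-up shows the whole peg head inside the notch at the index line. I then lowered the closed fingers over the notch to 22 mm and met nothing. An unseated ring would have been touched at about 26 mm, so it has dropped.
- **Not aimed at or touched:** I kept clear of the brush, plate and rolling pin, but I took no last picture to compare their positions.
- **Disagreement:** The scene and top cameras differed by up to about 10 mm, so I relied on close wrist-camera views instead.

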